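# Zero the drop-probe dial comparator on a new brake pad

## Robot

A 7-joint arm with a two-finger parallel gripper is mounted at the origin on a cart in front of the work surface, level with it; the furniture and walls round the work are solid. World frame = base frame: x ahead of the robot, y to its left, z up, the work surface at z = 0. Lengths are in m, angles in rad, forces in N, time in s.
With the tool pointing down it reaches from about 0.4 to 0.85 m from the base axis. Payload 10.4 kg.
Tool frame: the origin (TCP) lies at the very end of the fingers, on their centre line; the grasp point (between the pads) lies 19 mm behind it; z points along the fingers, y is the line along which they close (so a half turn about z gives the same grasp; the last joint's range is limited). The gripper opens to 87 mm and grips with 3 to 60 N. Pads are 19 mm wide; open, the fingers measure 117 mm over their backs; the gripper's body (75 mm by 190 mm) begins 51 mm behind the grasp point.
Start: joints at [-1.139, 0.332, -0.065, 1.46, 0.022, 1.35, -0.088], TCP at [0.275, 0.561, 0.223] pointing down, gripper open.
Joint ranges: [-2.6, 2.6], [-0.5, 2.12], [-1.47, 1.34], [0.16, 2.42], [-1.27, 4.41], [0.06, 2.06], [-2.6, 2.6]. Speed limits (rad/s): [2.22, 2.22, 2.79, 2.79, 3.14, 3.14, 3.14].

## Interface

Orientations are given as a unit quaternion [x, y, z, w].
In Python, from bench import read_state, cams, workorder gives the robot as it stands.
- The arm moves only by the shell command python3 -m crank 'ROWS' [FORCE]. ROWS is text: rows parted by semicolons, each of 5 numbers parted by spaces: the shift along the tool's x, y, z scaled (see below), then the turn about the tool's z scaled (see below), then the opening, from -1 (shut) to 1 (fully open). In form: dx dy dz yaw jaw; .... A call has 1 to 10 rows; each row shifts and turns the commanded pose from where the row before left it, along the tool's axes as they then stand; what a row does not reach is not made up. The controller multiplies each number of a shift by 200 mm and each number of a turn by 90 degrees. A row lasts 1/10 s, in which the tool goes at most 50 mm and 8.59 degrees, less where a joint would pass 70% of its speed; a pose out of reach is approached as far as the arm can. A call with a number of a shift or a turn outside -1 to 1 is refused whole. A call with a gripper value outside its range is refused whole. The fingers move at their own pace and stop on an object; FORCE is the grip in N (left out, the last holds). Time passes only in rows, so rows that do not move let the fingers close. It gives the time, the measured TCP pose, the force, the opening and the grip force at its end, in the units of the state.
- read_state(): the state, without advancing time (a new reading comes with each control period).
- cams.camera(name): name is "scene" or "top"; returns a dict with "img" (420x560x3 uint8, blue, green, red), "K" (3x3 intrinsics, pixels), "dist" ([k1, k2, p1, p2, k3] as OpenCV has them; the pictures are not rectified), "xyz" and "attitude" of the camera in the world. Camera axes: x right, y down, z forward; pixel columns grow to the right and rows downward; lengths in m; the calibration is good to about 2 mm. A picture is of the moment at which its call begins. There is no depth.
- workorder.close_job(): hands the job in; it is judged then, once.
The state is a dict: "time": time; "joint_positions": joint angles; "joint_vel": joint speeds; "joint_torque": joint torques, N m; "ee_pos": TCP position; "eef_rot": TCP orientation; "ft_force": force on the tool from outside, world axes, zero at the start; "torque": the same for the moment, N m; "width": finger opening in m; "grip_force": force on a finger pad.
Only numpy, scipy, OpenCV 4.12 (cv2) and the standard library are available. Lean on these libraries where they do the work, as an engineer would, in place of code of your own. Each camera call takes 0.05 s, during which the arm holds its last target. There are 200 camera calls.

## Task

Set up the dial comparator so that worn brake pads will read their wear: lay the new pad (the one with the thick lining) flat on the comparator's anvil, lining up, with its lining under the parked probe, and let go of it. Then press the release button fully down and let it spring back, so that the probe drops onto the lining, and finally turn the dial's bezel until its zero mark stands at the pointer. Leave the worn pad where it lies.

Things in the scene. Friction and masses are not known exactly. Their poses are not given: they have to be found in the camera images.
- comparator: Grey bench dial comparator, fixed. Origin on the probe's axis at bench level; x from its open front (robot's side) to its column, y left, z up. Base x -0.138 to 0.088, 104 mm wide. Round column at x 0.062 carries a head over the anvil, z 0.112 to 0.140, x -0.026 to 0.086, 52 mm wide. Nothing but the dial on the head stands above z 0.143.
- anvil (a point): Point of the anvil's top face under the probe, 32 mm above the bench; axes as the comparator. The anvil is a flat ground steel plate on the base, x -0.125 to 0.035 from the comparator's origin, 68 mm wide, without rims or stops.
- probe (a joint): How far the probe has dropped (m): 0 = parked up, held by a catch that the button withdraws. A light spring drops it: 0.014 onto the new pad, 0.022 onto the worn one, 0.030 at most. Once dropped it stays down.
- probe_tip (a point): Lowest point of the probe, a vertical steel rod of 8 mm diameter with a ball end, under the head. Parked it stands 33 mm above the anvil.
- release_button (a joint): How far the button is pressed (m): 0 = up, 0.008 = fully down (about 5 N). The catch lets go of the probe at 0.006 to 0.007; springs back when released.
- button_top (a point): Centre of the top of the round black release button, 31 mm across, pressed straight down. It sits on a housing that sticks out to the right of the head: y -0.034 to -0.086, x -0.017 to 0.017, z 0.086 to 0.122 in the comparator's frame.
- bezel (a joint): Turn of the dial's bezel (rad), anticlockwise from above is positive, with the white face and its zero mark; may be turned either way. Vertical axis through the comparator's origin; knurled steel rim 67 mm across, z 0.146 to 0.167 above the bench, head below it at 0.140.
- bezel_zero (a point): Point on the dial face at the zero mark (the solid black wedge pointing inward from the rim), 24 mm from the dial's axis, at z = 0.165.
- pointer_tip (a point): Near the tip of the black pointer, 24 mm from the dial's axis. The pointer turns as the probe moves and not with the bezel.
- pad_new: New disc brake pad, loose, about 0.24 kg, lying lining up: black steel backing plate 132 x 54 x 6 mm with an ear at each end (150 mm over the ears, 26 mm wide) and a dark lining 124 x 54 x 13 mm in two blocks; 19 mm thick in all. Origin: centre of its underside; x along its length, z up. Same either way round.
- pad_worn: Worn pad, loose, the same outline but the lining only 5 mm thick, 11 mm in all. Origin and axes as for the new one. To be left alone.

How it is judged:
By the outcome, as a careful person would: the job done as asked, in the order asked, and still so for the second after the job is handed in, with the robot touching nothing.
It also fails if it takes over 67 s, if anything falls off the work surface, if the arm or the gripper's body presses on something with over 40 N, if the wrist force passes 120 N, or if a joint passes its speed limit or range.

## Working session

There is one attempt and no reset: what is moved stays moved. The work goes in short steps, Python scripts to look and compute and a shell command to move; the robot and the scene stay as the last step left them, time stands still between calls to the robot, and variables do not carry over. Pictures are saved under pics/ and viewed, at most 12 in all, crops included, and the job is handed in when it is done.

```bash
mkdir -p pics; ls; cat > h.py <<'E'
import numpy as np, cv2
from scipy.spatial.transform import Rotation as R
from bench import read_state, cams, workorder
def snap(n, f=None):
    c=cams.camera(n)
    if f: cv2.imwrite('pics/'+f,c['img'])
    return c
def rot(c):
    a=np.array(c['attitude'],float)
    return R.from_quat(a).as_matrix() if a.size==4 else a.reshape(3,3)
def onplane(c,uv,z):
    p=cv2.undistortPoints(np.array(uv,float).reshape(-1,1,2),np.array(c['K']),np.array(c['dist'])).reshape(-1,2)
    d=np.c_[p,np.ones(len(p))]@rot(c).T
    o=np.array(c['xyz']); return o+d*((z-o[2])/d[:,2])[:,None]
def proj(c,P):
    M=rot(c).T; P=np.array(P,float).reshape(-1,3)
    return cv2.projectPoints(P,cv2.Rodrigues(M)[0],-M@np.array(c['xyz']),np.array(c['K']),np.array(c['dist']))[0].reshape(-1,2)
E
python3 - <<'E'
from h import *
for n in('scene','top'):
    c=snap(n,n+'0.png'); print(n,c['K'],c['xyz'],c['attitude'],c['dist'])
print(read_state())
E
```

```text
pics
scene [[459.7939117    0.         272.16917425]
 [  0.         459.7939117  209.86136628]
 [  0.           0.           1.        ]] [ 0.17509069 -0.41474177  0.51582191] [ 0.83303559 -0.20061022  0.11809308 -0.50185783] [-0.07102851  0.          0.          0.          0.        ]
top [[466.90356184   0.         282.6430028 ]
 [  0.         466.90356184 202.45465826]
 [  0.           0.           1.        ]] [0.33920067 0.25063509 0.96822361] [-0.69633025  0.71096403 -0.05933926  0.07831458] [0.01544735 0.         0.         0.         0.        ]
{'time': 0.1, 'joint_positions': array([-1.1386359 ,  0.33281208, -0.06468633,  1.46084292,  0.02162262,
        1.34990268, -0.08850212]), 'joint_vel': array([-1.33649089e-03, -1.03458396e-03, -1.77876243e-03, -7.36964058e-04,
        8.33147590e-05, -9.47017992e-05,  2.93974570e-04]), 'joint_torque': array([ 1.30128206e-03, -6.24545860e+01,  2.43474013e-02, -3.90712380e+01,
       -6.14608498e-02,  3.65100126e-02,  5.85942439e-05]), 'ee_pos': array([0.27439694, 0.56116405, 0.22183823]), 'eef_rot': array([ 2.25421592e-01,  9.74261106e-01, -6.26249282e-04, -1.02105570e-04]), 'ft_force': array([0.25498765, 0.23200151, 0.17091578]), 'torque': array([-0.01645893,  0.00943348,  0.02070237]), 'grip_force': 0.0, 'width': 0.08712644323468047}
```

View pics/top0.png

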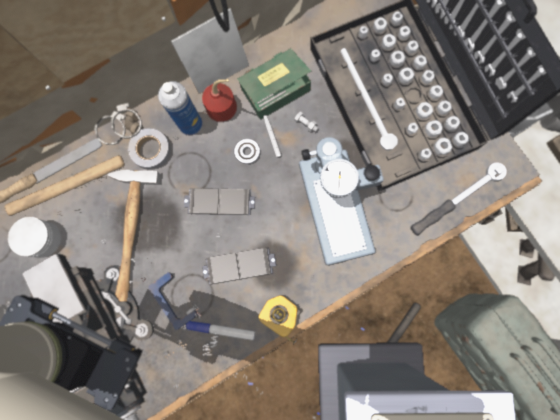

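View pics/scene0.png

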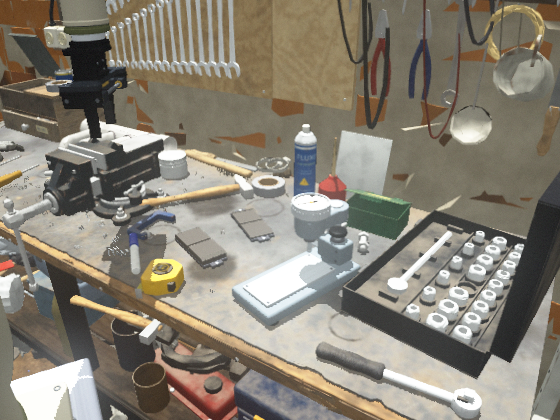

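The top view shows the dial at about (339,178), its button at (372,174), and pads at (220,202) and (239,265). The arm is at bottom left. I'll zoom in to tell the pads apart and to read the dial.

```bash
python3 - <<'E'
from h import *
t=cv2.imread('pics/top0.png'); s=cv2.imread('pics/scene0.png')
a=cv2.resize(t[180:290,180:280],(400,440),interpolation=cv2.INTER_CUBIC)
b=cv2.resize(s[195:275,165:285],(400,267),interpolation=cv2.INTER_CUBIC)
d=cv2.resize(t[135:275,290:390],(314,440),interpolation=cv2.INTER_CUBIC)
o=np.zeros((600,800,3),np.uint8); o[:440,:400]=a; o[:440,400:714]=d
cv2.imwrite('pics/z1.png',o)
o=np.zeros((600,800,3),np.uint8); o[:267,:400]=b
e=cv2.resize(s[180:325,225:370],(400,400),interpolation=cv2.INTER_CUBIC); o[:400,400:]=e
cv2.imwrite('pics/z2.png',o)
c=snap('top')
print(onplane(c,[(220,202),(239,265)],.015),onplane(c,[(339,178)],.165))
E
```

```text
[[0.5318303  0.40554728 0.015     ]
 [0.40029279 0.36569485 0.015     ]] [[0.53974197 0.17053947 0.165     ]]
```

View pics/z1.png

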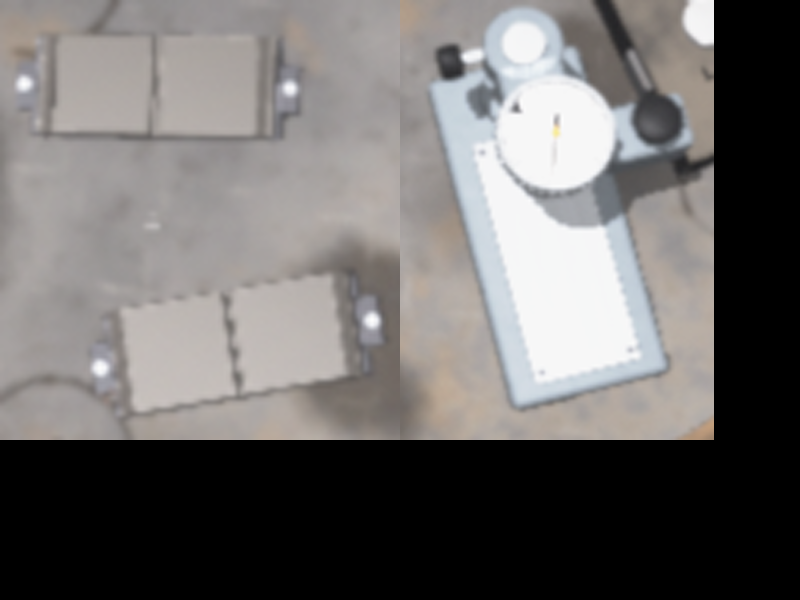

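View pics/z2.png

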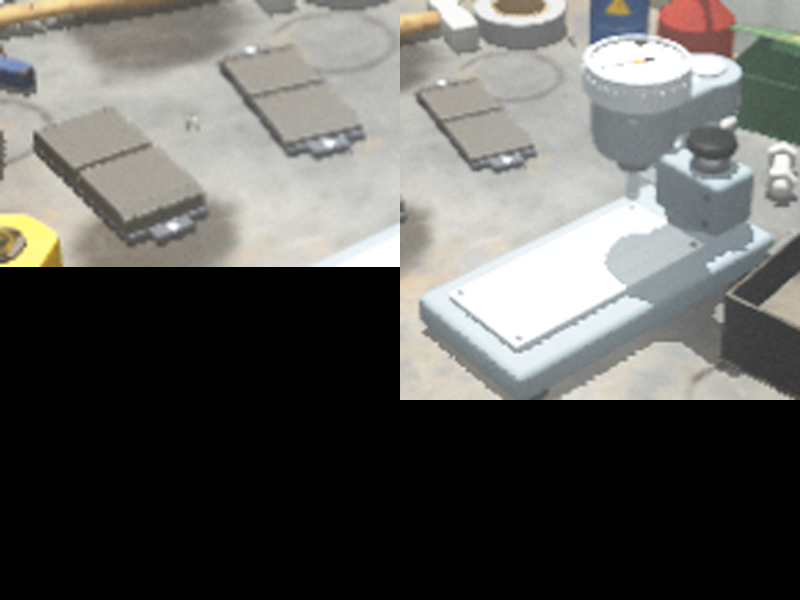

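The nearer pad (top image around (239,265)) has the thick lining, so it is the new one. The zero wedge is at upper left of the dial, and the pointer points roughly toward the front. Next I'll measure these.

```bash
cat >> h.py <<'E'
def pad(c,box,z=.019):
    x0,y0,x1,y1=box; im=c['img'][y0:y1,x0:x1].astype(int)
    m=((im[...,2]-im[...,0]>8)&(im.sum(2)>330)&(im.sum(2)<560)&(im[...,2]-im[...,0]<40)).astype(np.uint8)
    return m
E
python3 - <<'E'
from h import *
c=snap('top'); im=c['img']
for p in[(225,270),(255,265),(239,290),(200,250),(205,202),(290,290),(230,230)]: print(p,im[p[1],p[0]])
# anvil
w=(im.min(2)>225).astype(np.uint8); m=np.zeros_like(w); m[135:275,290:390]=w[135:275,290:390]
n,l,s,ce=cv2.connectedComponentsWithStats(m)
for i in range(1,n):
    if s[i,4]>100: print(s[i],ce[i])
g=cv2.cvtColor(im,cv2.COLOR_BGR2GRAY)
cc=cv2.HoughCircles(cv2.GaussianBlur(g,(3,3),0)[140:215,310:375],cv2.HOUGH_GRADIENT_ALT,1,20,param1=150,param2=.6,minRadius=12,maxRadius=25)
print(cc)
E
```

```text
(225, 270) [184 188 195]
(255, 265) [181 185 191]
(239, 290) [158 161 168]
(200, 250) [154 154 158]
(205, 202) [165 170 176]
(290, 290) [142 148 155]
(230, 230) [151 152 155]
[381 135   9  14 105] [385.51428571 140.97142857]
[ 321  142   37   53 1181] [337.69856054 172.73835732]
[ 314  180   53   77 1896] [339.58913502 224.3771097 ]
[[[30.       36.       19.245886]]]
```

```bash
python3 - <<'E'
from h import *
c=snap('top'); im=c['img']
def quad(m,z,name):
    n,l,s,ce=cv2.connectedComponentsWithStats(m); 
    P=np.array([p for cnt in cv2.findContours(m,cv2.RETR_EXTERNAL,cv2.CHAIN_APPROX_NONE)[0] for p in cnt[:,0] if len(cnt)>40],float)
    W=onplane(c,P,z)[:,:2].astype(np.float32)
    r=cv2.minAreaRect(W*1000); print(name,r); print(onplane(c,P,z)[:,:2].min(0)); return r
g=cv2.cvtColor(im,cv2.COLOR_BGR2GRAY)
m=np.zeros_like(g); m[240:290,200:278]=(cv2.GaussianBlur(g,(3,3),0)[240:290,200:278]>174); m=cv2.morphologyEx(m,cv2.MORPH_CLOSE,np.ones((7,7)))
m=cv2.morphologyEx(m,cv2.MORPH_OPEN,np.ones((13,13)))
r=quad(m,.019,'pad')
# project result for checking
m2=np.zeros_like(g); m2[180:262,305:375]=im.min(2)[180:262,305:375]>225
r2=quad(cv2.morphologyEx(m2,cv2.MORPH_OPEN,np.ones((3,3))),.032,'anvil')
print('dial',onplane(c,[(340,176),(339,177)],.167))
print('ears',onplane(c,[(205,272),(273,260)],.008))
v=im.copy()
for rr,z in((r,.019),(r2,.032)):
    b=cv2.boxPoints(rr)/1000; p=proj(c,np.c_[b,np.full(4,z)]); cv2.polylines(v,[np.int32(np.round(p*8))],True,(0,0,255),1,cv2.LINE_AA,3)
d=onplane(c,[(340,176)],.167)[0]
cv2.imwrite('pics/z3.png',cv2.resize(v[130:300,190:400],(800,648))[:600])
E
```

```text
pad ((400.3471984863281, 368.6727600097656), (50.2856559753418, 105.85952758789062), 8.655915260314941)
[0.3724632  0.31646783]
anvil ((493.61419677734375, 159.96917724609375), (158.52085876464844, 85.65650939941406), 4.3587727546691895)
[0.41321926 0.11292666]
dial [[0.54282573 0.168834   0.167     ]
 [0.54105588 0.17066438 0.167     ]]
ears [[0.38794394 0.43624932 0.008     ]
 [0.40951056 0.29672231 0.008     ]]
```

View pics/z3.png

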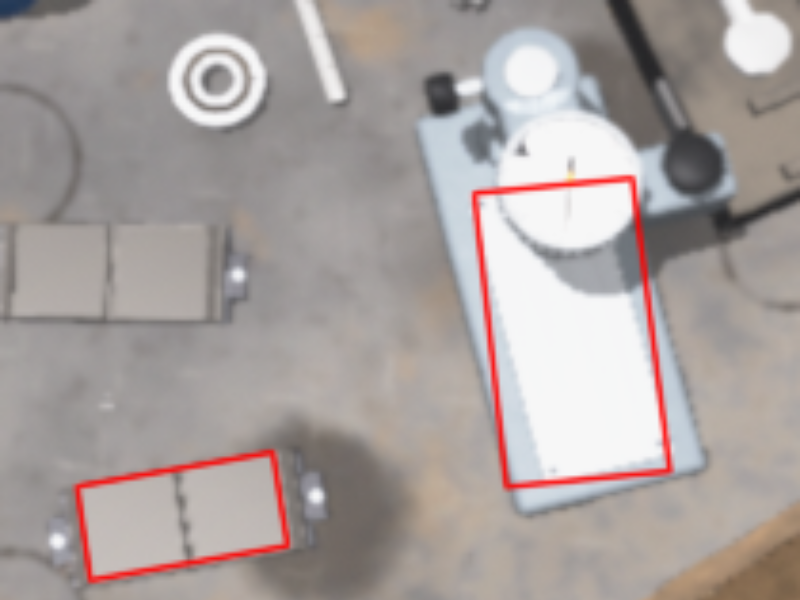

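```bash
python3 - <<'E'
from h import *
c=snap('top')
W=onplane(c,[(333.6,256.7),(366.4,249),(313.6,182.1)],.032)[:,:2];print(W)
f=W[1]-W[0]; l=W[2]-W[0]; print(np.hypot(*f),np.hypot(*l))
print('yaw from left edge',np.degrees(np.arctan2(l[1],l[0])),'from front',np.degrees(np.arctan2(f[1],f[0]))+90)
th=np.arctan2(l[1],l[0])
for th in(th,):
    x=np.array([np.cos(th),np.sin(th)]); print('origin',(W[0]+W[1])/2+.125*x, W[2]-.035*x+.034*np.array([x[1],-x[0]]))
# button: dark blob in top view
im=c['img']; g=im.max(2); m=np.zeros_like(g); m[160:190,358:384]=g[160:190,358:384]<70
n,lb,s,ce=cv2.connectedComponentsWithStats(m); i=1+s[1:,4].argmax(); print('btn',s[i],ce[i],onplane(c,[ce[i]],.14))
w=im.min(2);
# dial fine: circle fit w/ mask of bright
# wedge/pointer
d=np.zeros_like(g); yy,xx=np.mgrid[:420,:560]; d=((np.hypot(xx-339.5,yy-177)<16)&(g<140)).astype(np.uint8)
n,lb,s,ce=cv2.connectedComponentsWithStats(d,connectivity=8)
for i in range(1,n):print('dark',s[i],ce[i],onplane(c,[ce[i]],.165)[0][:2])
s=snap('scene')
# check dial/probe in scene
for P in [(.5415,.170,.167),(.5415,.170,.065)]: print(proj(s,P))
E
```

```text
[[0.4118863  0.1746719 ]
 [0.4258806  0.10889683]
 [0.56558706 0.20971306]]
0.06724731463203601 0.15764455350494527
yaw from left edge 12.84295665964573 from front 12.011148234253724
origin [0.54075632 0.16956931] [0.53902016 0.16878386]
btn [366 164  13  16  86] [372.79069767 170.39534884] [[0.55867798 0.1061429  0.14      ]]
dark [326 169   2   1   2] [326.5 169. ] [0.55673307 0.19195452]
[[310.07738076 201.5259199 ]]
[[308.10822361 252.60367552]]
```

```bash
cat >> h.py <<'E'
def go(p,ydeg):
    "print yaw units (first), then tool-axis shift units after that yaw"
    s=read_state(); M=R.from_quat(s['eef_rot']).as_matrix()
    cur=np.degrees(np.arctan2(M[1,1],M[0,1])); dy=(cur-ydeg+180)%360-180  # tool z down: +yaw = clockwise
    M2=M@R.from_euler('z',dy,degrees=True).as_matrix()
    d=M2.T@(np.array(p)-s['ee_pos'])
    print('t %.2f pos %s ydir %.2f tilt %.2f'%(s['time'],s['ee_pos'].round(4),cur,np.degrees(np.arccos(-M[2,2]))),'q',s['joint_positions'].round(2),'F',s['ft_force'].round(1),'w %.4f g %.1f'%(s['width'],s['grip_force']))
    print('yaw %.4f (%.1f deg)'%(dy/90,dy),'shift units',(d/.2).round(4))
E
python3 -c "
from h import *
go((.4063,.323,.15),8.7)
c=snap('top');print(onplane(c,[(279,315)],.04))"
```

```text
t 0.35 pos [0.2745 0.5614 0.2224] ydir 63.94 tilt 0.02 q [-1.14  0.33 -0.06  1.46  0.02  1.35 -0.09] F [ 0.2 -0.1 -0.5] w 0.0871 g 0.0
yaw 0.6138 (55.2 deg) shift units [-1.2779  0.4711  0.362 ]
[[0.30117176 0.285041   0.04      ]]
```

```bash
python3 -m crank '0 0 0 .0877 1;0 0 0 .0877 1;0 0 0 .0877 1;0 0 0 .0877 1;0 0 0 .0877 1;0 0 0 .0877 1;0 0 0 .0877 1' 50; python3 -m crank '-.16 .059 .03 0 1;-.16 .059 .03 0 1;-.16 .059 .03 0 1;-.16 .059 .03 0 1;-.16 .059 .03 0 1;-.16 .059 .03 0 1;-.16 .059 .03 0 1;-.16 .059 .03 0 1;0 0 0 0 1;0 0 0 0 1'; python3 -c "
from h import *
go((.4063,.323,.004),8.7)"
```

```text
time: 1.1
ee_pos: [0.2745, 0.5615, 0.2226]
eef_rot: [0.654, 0.757, 0.0, -0.0]
ft_force: [0.1, -0.5, 0.5]
width: 0.0872
grip_force: 0.0
time: 2.1
ee_pos: [0.4068, 0.3224, 0.1747]
eef_rot: [0.652, 0.758, 0.0, -0.0]
ft_force: [-0.8, 0.3, -0.3]
width: 0.0869
grip_force: 0.0
t 2.10 pos [0.4068 0.3224 0.1747] ydir 8.61 tilt 0.02 q [-0.95  0.13  0.21  1.82 -0.03  1.2  -0.58] F [-0.8  0.3 -0.3] w 0.0869 g 0.0
yaw -0.0010 (-0.1 deg) shift units [ 0.0032 -0.0018  0.8534]
```

```bash
python3 -m crank '0 0 .15 0 1;0 0 .15 0 1;0 0 .15 0 1;0 0 .15 0 1;0 0 .1 0 1;0 0 .07 0 1;0 0 .05 0 1;0 0 .03 0 1;0 0 0 0 1;0 0 0 0 1' 20; python3 -c "
from h import *
go((.4063,.323,.004),8.7);snap('scene','s1.png');c=snap('top');
a=c['img'][200:320,160:320];b=cv2.imread('pics/s1.png')[150:300,90:290]
cv2.imwrite('pics/z4.png',np.hstack([cv2.resize(a,(400,300)),cv2.resize(b,(400,300))]))"
```

```text
time: 3.1
ee_pos: [0.4069, 0.3231, 0.0052]
eef_rot: [0.651, 0.759, 0.001, 0.0]
ft_force: [-0.3, 0.2, 0.5]
width: 0.0872
grip_force: 0.0
t 3.10 pos [0.4069 0.3231 0.0052] ydir 8.69 tilt 0.06 q [-0.93  0.34  0.19  1.96 -0.09  0.84 -0.54] F [-0.3  0.2  0.5] w 0.0872 g 0.0
yaw -0.0001 (-0.0 deg) shift units [-0.0001 -0.0032  0.0061]
```

View pics/z4.png

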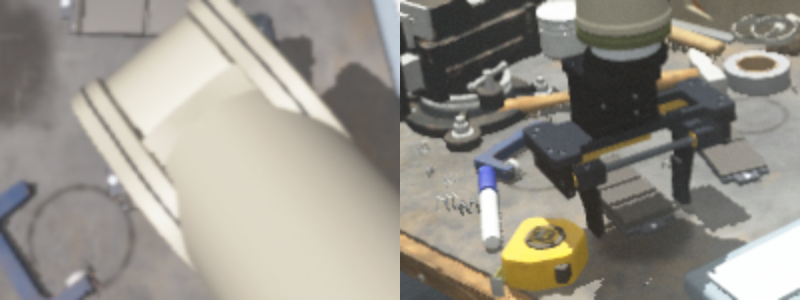

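The fingers straddle the new pad near its near end and clear the tape measure. I'll close and lift.

```bash
python3 -m crank '0 0 0 0 -1;0 0 0 0 -1;0 0 0 0 -1;0 0 0 0 -1;0 0 0 0 -1;0 0 0 0 -1;0 0 0 0 -1;0 0 0 0 -1' 60;  python3 -m crank '0 0 -.03 0 -1;0 0 -.07 0 -1;0 0 -.1 0 -1;0 0 -.1 0 -1;0 0 -.1 0 -1;0 0 -.1 0 -1;0 0 0 0 -1;0 0 0 0 -1'; python3 -c "
from h import *
go((.46,.151,.12),-77.5);snap('scene','s2.png');b=cv2.imread('pics/s2.png')[100:300,90:290]
cv2.imwrite('pics/z5.png',cv2.resize(b,(600,600)))"
```

```text
time: 4.0
ee_pos: [0.4067, 0.3227, 0.0046]
eef_rot: [0.652, 0.759, 0.0, 0.0]
ft_force: [0.2, -0.3, 0.1]
width: 0.0533
grip_force: 59.9
time: 4.8
ee_pos: [0.4065, 0.3228, 0.1049]
eef_rot: [0.651, 0.759, 0.0, -0.0]
ft_force: [0.7, -1.1, -1.0]
width: 0.0532
grip_force: 59.9
t 4.80 pos [0.4065 0.3228 0.1049] ydir 8.69 tilt 0.05 q [-0.95  0.2   0.21  1.89 -0.05  1.05 -0.57] F [ 0.7 -1.1 -1. ] w 0.0532 g 59.9
yaw 0.9577 (86.2 deg) shift units [ 0.0752  0.8964 -0.076 ]
```

View pics/z5.png

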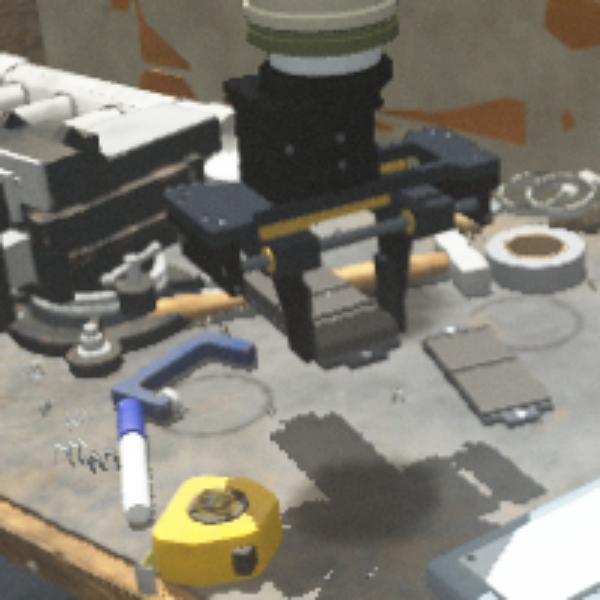

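```bash
python3 -m crank '0 0 0 .08 -1;0 0 0 .08 -1;0 0 0 .08 -1;0 0 0 .08 -1;0 0 0 .08 -1;0 0 0 .08 -1;0 0 0 .08 -1;0 0 0 .08 -1;0 0 0 .08 -1;0 0 0 .08 -1';python3 -m crank '0 0 0 .08 -1;0 0 0 .0777 -1;0 0 0 0 -1;0 0 0 0 -1'; python3 -c "
from h import *
go((.3848,.1349,.12),-77.5)"
```

```text
time: 5.85
ee_pos: [0.4059, 0.3221, 0.1033]
eef_rot: [0.974, 0.228, -0.001, 0.001]
ft_force: [-0.9, 0.6, -2.4]
width: 0.0534
grip_force: 59.9
time: 6.25
ee_pos: [0.4061, 0.3224, 0.1038]
eef_rot: [0.994, 0.111, -0.0, 0.0]
ft_force: [0.9, -0.2, -2.7]
width: 0.053
grip_force: 59.9
t 6.25 pos [0.4061 0.3224 0.1038] ydir -77.29 tilt 0.08 q [-1.09  0.21  0.37  1.9  -0.08  1.05 -2.04] F [ 0.9 -0.2 -2.7] w 0.0530 g 59.9
yaw 0.0024 (0.2 deg) shift units [-0.3071  0.8923 -0.0799]
```

```bash
python3 -m crank '-.038 .05 -.01 .0024 -1;-.038 .11 -.01 0 -1;-.038 .12 -.01 0 -1;-.038 .12 -.01 0 -1;-.038 .12 -.01 0 -1;-.038 .12 -.01 0 -1;-.038 .12 -.01 0 -1;-.038 .11 -.01 0 -1;0 .02 0 0 -1;0 0 0 0 -1'; python3 -m crank '0 0 0 0 -1'; python3 -c "
from h import *
go((.3848,.1349,.0435),-77.5)
c=snap('top','t3.png');snap('scene','s3.png')
a=cv2.resize(c['img'][130:290,260:420],(400,400));b=cv2.resize(cv2.imread('pics/s3.png')[150:330,190:370],(400,400))
cv2.imwrite('pics/z6.png',np.hstack([a,b]))"
```

```text
time: 7.25
ee_pos: [0.3848, 0.1351, 0.1206]
eef_rot: [0.994, 0.107, 0.0, -0.0]
ft_force: [-0.7, 0.5, -1.1]
width: 0.0532
grip_force: 59.9
time: 7.35
ee_pos: [0.3849, 0.1363, 0.1206]
eef_rot: [0.994, 0.108, 0.0, -0.0]
ft_force: [0.2, -0.7, -2.1]
width: 0.0533
grip_force: 59.9
t 7.35 pos [0.3849 0.1363 0.1206] ydir -77.65 tilt 0.03 q [-0.95 -0.09  0.49  2.15  0.05  1.08 -1.85] F [ 0.2 -0.7 -2.1] w 0.0533 g 59.9
yaw -0.0016 (-0.1 deg) shift units [-0.0022  0.007   0.3853]
```

View pics/z6.png

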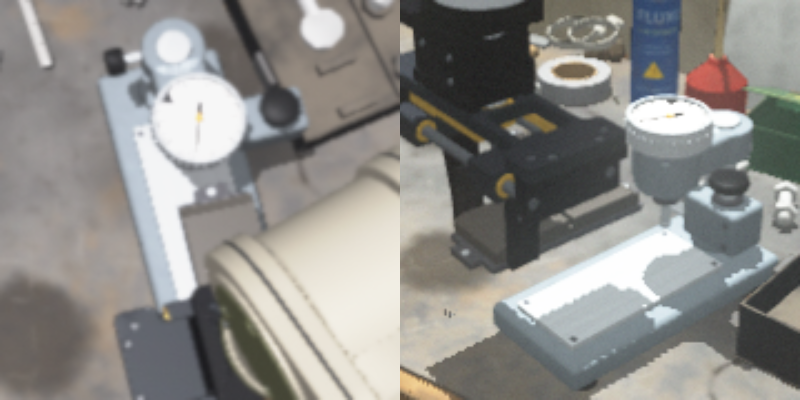

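```bash
python3 -c "
from h import *
c=snap('top');x=np.array([np.cos(np.radians(12.4)),np.sin(np.radians(12.4))]);y=np.array([-x[1],x[0]]);o=np.array([.541,.1695])
for u,z in(((333.2,212.8),.135),((344.8,206),.125),((331.6,214),.122)):
    p=onplane(c,[u],z)[0][:2]; print(p,(p-o)@x,(p-o)@y, (p-np.array([.3849,.1363]))@x,(p-np.array([.3849,.1363]))@y)
s=snap('scene')
from scipy.optimize import least_squares"
```

```text
[0.48282797 0.18064759] -0.054421222898742926 0.02337913422529707 0.1051665326111672 0.022284469295212883
[0.49669496 0.15814614] -0.04570958477218227 -0.0015751465443773925 0.11387817073772787 -0.0026698114744615805
[0.48290488 0.18256594] -0.05393417703661692 0.025236214834507092 0.10565357847329322 0.024141549904422906
```

```bash
python3 -m crank '0 0 .06 0 -1;0 0 .08 0 -1;0 0 .08 0 -1;0 0 .08 0 -1;0 0 .05 0 -1;0 0 .035 0 -1;0 0 0 0 -1;0 0 0 0 -1'; python3 -c "
from h import *
go((.458,.152,.0435),-77.5)"
```

```text
time: 8.35
ee_pos: [0.3853, 0.136, 0.0439]
eef_rot: [0.994, 0.107, 0.0, -0.0]
ft_force: [-0.1, -0.0, -1.0]
width: 0.0538
grip_force: 59.9
t 8.35 pos [0.3853 0.136  0.0439] ydir -77.71 tilt 0.02 q [-0.95  0.04  0.51  2.22 -0.03  0.88 -1.78] F [-0.1 -0.  -1. ] w 0.0538 g 59.9
yaw -0.0023 (-0.2 deg) shift units [0.3721 0.0007 0.0021]
```

Now slide in under the head.

```bash
python3 -m crank '.04 0 0 -.002 -1;.06 0 0 0 -1;.06 0 0 0 -1;.06 0 0 0 -1;.06 0 0 0 -1;.05 0 0 0 -1;.03 0 0 0 -1;.012 0 0 0 -1;0 0 0 0 -1;0 0 0 0 -1'; python3 -c "
from h import *
go((.458,.152,.037),-77.5)
c=snap('top','t3.png');snap('scene','s3.png')
a=cv2.resize(c['img'][130:290,260:420],(400,400));b=cv2.resize(cv2.imread('pics/s3.png')[150:330,190:370],(400,400))
cv2.imwrite('pics/z7.png',np.hstack([a,b]))"
```

```text
time: 9.35
ee_pos: [0.4573, 0.1517, 0.0434]
eef_rot: [0.994, 0.109, -0.0, -0.0]
ft_force: [0.3, 0.4, -2.5]
width: 0.0537
grip_force: 59.9
t 9.35 pos [0.4573 0.1517 0.0434] ydir -77.54 tilt 0.03 q [-0.89  0.22  0.53  2.05 -0.14  0.9  -1.64] F [ 0.3  0.4 -2.5] w 0.0537 g 59.9
yaw -0.0004 (-0.0 deg) shift units [ 0.0037 -0.0007  0.0322]
```

View pics/z7.png

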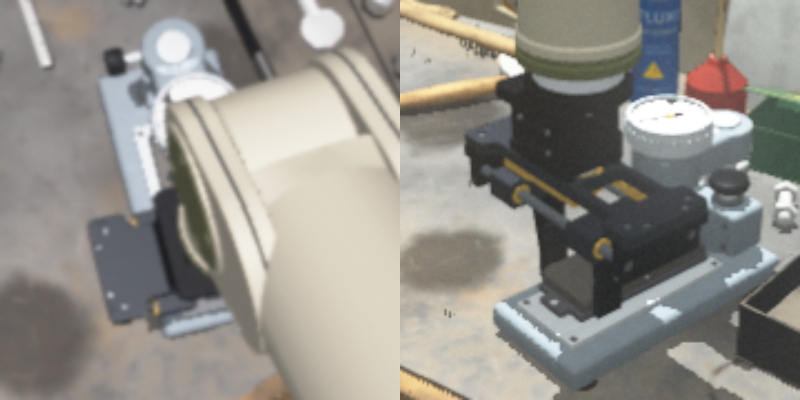

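The pad is under the head with nothing touching it. I'll lower it onto the anvil.

```bash
python3 -m crank '0 0 .01 0 -1;0 0 .01 0 -1;0 0 .008 0 -1;0 0 0 0 -1;0 0 0 0 -1'; python3 -m crank '0 0 .005 0 -1;0 0 0 0 -1'
```

```text
time: 9.95
ee_pos: [0.4577, 0.1518, 0.0379]
eef_rot: [0.994, 0.109, -0.0, -0.0]
ft_force: [-0.8, -0.4, -2.0]
width: 0.0532
grip_force: 59.9
time: 10.15
ee_pos: [0.4578, 0.1519, 0.0369]
eef_rot: [0.994, 0.109, 0.0, -0.0]
ft_force: [-0.8, -0.5, -1.3]
width: 0.0535
grip_force: 59.9
```

```bash
python3 -m crank '0 0 .004 0 -1;0 0 0 0 -1'; python3 -m crank '0 0 0 0 1;0 0 0 0 1;0 0 0 0 1;0 0 0 0 1;0 0 0 0 1;0 0 0 0 1' 30; python3 -m crank '-.01 0 -.03 0 1;-.06 0 -.08 0 1;-.1 0 -.15 0 1;-.1 0 -.15 0 1;-.1 0 -.15 0 1;0 0 -.15 0 1;0 0 -.15 0 1;0 0 0 0 1;0 0 0 0 1'; python3 -c "
from h import *
go((.554,.111,.25),-77.5)
c=snap('top','t4.png');snap('scene','s4.png')
a=cv2.resize(c['img'][130:290,260:420],(400,400));b=cv2.resize(cv2.imread('pics/s4.png')[170:320,215:365],(400,400),interpolation=cv2.INTER_CUBIC)
cv2.imwrite('pics/z8.png',np.hstack([a,b]))"
```

```text
time: 10.35
ee_pos: [0.4578, 0.1519, 0.0366]
eef_rot: [0.994, 0.109, 0.0, -0.0]
ft_force: [-2.8, -0.5, 5.1]
width: 0.0536
grip_force: 59.9
time: 10.95
ee_pos: [0.4577, 0.1519, 0.0361]
eef_rot: [0.994, 0.109, 0.0, -0.0]
ft_force: [-0.7, 0.8, 0.0]
width: 0.0853
grip_force: 0.0
time: 11.85
ee_pos: [0.3856, 0.1359, 0.2086]
eef_rot: [0.994, 0.108, 0.001, -0.001]
ft_force: [0.7, 0.2, -0.2]
width: 0.0871
grip_force: 0.0
t 11.85 pos [0.3856 0.1359 0.2086] ydir -77.54 tilt 0.09 q [-0.98 -0.2   0.48  2.03  0.09  1.29 -1.89] F [ 0.7  0.2 -0.2] w 0.0871 g 0.0
yaw -0.0005 (-0.0 deg) shift units [ 0.7954  0.3037 -0.2061]
```

View pics/z8.png

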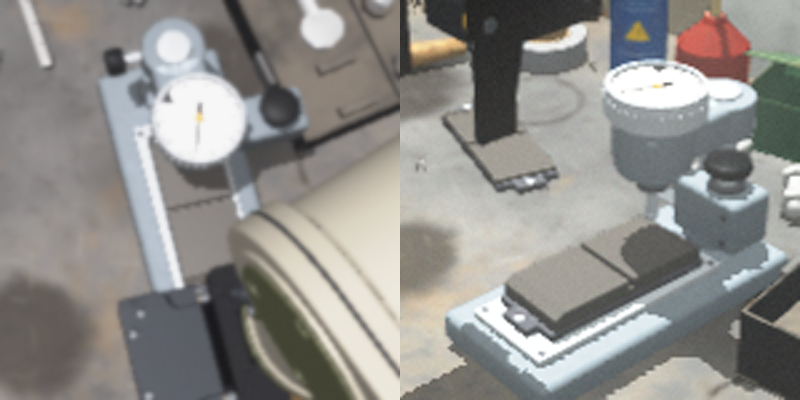

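```bash
python3 -c "
from h import *
c=snap('top');s=snap('scene')
A=[];b=[]
g=s['img'].max(2);m=np.zeros_like(g);m[222:242,325:352]=g[222:242,325:352]<80
n,l,st,ce=cv2.connectedComponentsWithStats(m);i=1+st[1:,4].argmax();print(st[i],ce[i])
for z in(.13,.14,.15): print(z,onplane(c,[(372.5,172)],z)[0][:2],onplane(s,[(338.75,229.5)],z)[0][:2], proj(s,[(.554,.111,z)]))
go((.555,.109,.2),-77.5)"
```

```text
[329 230  18   8  56] [338.60714286 234.60714286]
0.13 [0.55829034 0.10509759] [0.56955221 0.12213619] [[334.66382847 234.80844757]]
0.14 [0.5556766  0.10683385] [0.55932828 0.10822102] [[335.03410795 229.49751035]]
0.15 [0.55306287 0.10857012] [0.54910436 0.09430584] [[335.40790942 224.11808031]]
t 12.05 pos [0.3849 0.1356 0.2072] ydir -77.54 tilt 0.10 q [-0.98 -0.19  0.48  2.03  0.09  1.29 -1.89] F [-0.2 -0.3 -1.2] w 0.0872 g 0.0
yaw -0.0005 (-0.0 deg) shift units [0.8014 0.3136 0.0352]
```

```bash
python3 -m crank '.06 .025 0 0 -1;.1 .04 0 0 -1;.11 .043 0 0 -1;.11 .043 0 0 -1;.11 .043 0 0 -1;.11 .043 0 0 -1;.11 .043 0 0 -1;.09 .036 0 0 -1;0 0 .035 0 -1;0 0 0 0 -1'; python3 -c "
from h import *
go((.5555,.1085,.147),-77.5)"
```

```text
time: 13.05
ee_pos: [0.5544, 0.1082, 0.1992]
eef_rot: [0.994, 0.108, -0.002, 0.001]
ft_force: [-0.4, -0.5, -0.8]
width: 0.0148
grip_force: 0.0
t 13.05 pos [0.5544 0.1082 0.1992] ydir -77.58 tilt 0.20 q [-0.84  0.24  0.66  1.69 -0.15  1.27 -1.5 ] F [-0.4 -0.5 -0.8] w 0.0148 g 0.0
yaw -0.0008 (-0.1 deg) shift units [ 0.0067 -0.0004  0.261 ]
```

```bash
python3 -m crank '.006 0 .1 0 -1;0 0 .08 0 -1;0 0 .06 0 -1;0 0 .02 0 -1;0 0 0 0 -1'; for i in 1; do python3 -m crank '0 0 .01 0 -1;0 0 .01 0 -1;0 0 0 0 -1'; done
```

```text
time: 13.55
ee_pos: [0.556, 0.1091, 0.1489]
eef_rot: [0.994, 0.109, -0.0, -0.0]
ft_force: [0.3, 0.2, -0.1]
width: 0.0009
grip_force: 0.0
time: 13.85
ee_pos: [0.5565, 0.109, 0.1453]
eef_rot: [0.994, 0.109, 0.0, -0.0]
ft_force: [-0.8, -0.2, 0.1]
width: 0.0003
grip_force: 0.0
```

```bash
python3 -m crank '0 0 .01 0 -1;0 0 .01 0 -1;0 0 0 0 -1';python3 -m crank '0 0 .01 0 -1;0 0 .01 0 -1;0 0 0 0 -1'
```

```text
time: 14.15
ee_pos: [0.5567, 0.109, 0.1412]
eef_rot: [0.994, 0.108, 0.0, -0.0]
ft_force: [0.7, 1.1, 2.5]
width: 0.0002
grip_force: 0.7
time: 14.45
ee_pos: [0.5567, 0.109, 0.1371]
eef_rot: [0.994, 0.109, 0.0, -0.0]
ft_force: [1.0, 0.0, 3.7]
width: 0.0004
grip_force: 1.7
```

```bash
python3 -m crank '0 0 .008 0 -1;0 0 .007 0 -1;0 0 0 0 -1';python3 -m crank '0 0 .005 0 -1;0 0 0 0 -1'
```

```text
time: 14.75
ee_pos: [0.5567, 0.109, 0.1345]
eef_rot: [0.994, 0.108, 0.0, -0.0]
ft_force: [-1.3, -1.2, 6.0]
width: 0.0003
grip_force: 3.3
time: 14.95
ee_pos: [0.5569, 0.1089, 0.1342]
eef_rot: [0.994, 0.108, 0.0, -0.0]
ft_force: [-4.1, -1.4, 13.1]
width: 0.0004
grip_force: 7.0
```

The button has bottomed out. I'll lift off and back away to read the dial.

```bash
python3 -m crank '0 0 -.03 0 -1;0 0 -.06 0 -1;0 0 -.1 0 -1;0 0 -.12 0 -1;0 0 -.12 0 -1;-.1 -.05 0 0 -1;-.15 -.06 0 0 -1;-.15 -.06 0 0 -1;-.15 -.06 0 0 -1;-.15 -.05 0 0 -1'; python3 -m crank '-.1 -.02 0 0 1;0 0 0 0 1;0 0 0 0 1'; cat >> h.py <<'E'
def dial(f=None):
    c=snap('top'); im=c['img']; 
    if f:
        a=cv2.resize(im[150:205,312:367],(550,550),interpolation=cv2.INTER_CUBIC); cv2.imwrite('pics/'+f,a)
    return c
E
python3 -c "
from h import *
c=dial('d1.png');go((.5415,.1695,.2),-77.5)"
```

```text
time: 15.95
ee_pos: [0.4061, 0.1335, 0.2191]
eef_rot: [0.994, 0.109, -0.0, 0.0]
ft_force: [-0.3, -0.3, 1.1]
width: 0.0
grip_force: 0.0
time: 16.25
ee_pos: [0.3874, 0.133, 0.2195]
eef_rot: [0.994, 0.109, 0.0, -0.0]
ft_force: [0.1, -0.5, -0.7]
width: 0.017
grip_force: 0.0
t 16.30 pos [0.3878 0.1329 0.2194] ydir -77.56 tilt 0.03 q [-1.02 -0.21  0.51  2.01  0.11  1.32 -1.9 ] F [-0.4 -0.9 -0.1] w 0.0206 g 0.0
yaw -0.0007 (-0.1 deg) shift units [ 0.7897 -0.0124  0.0974]
```

View pics/d1.png

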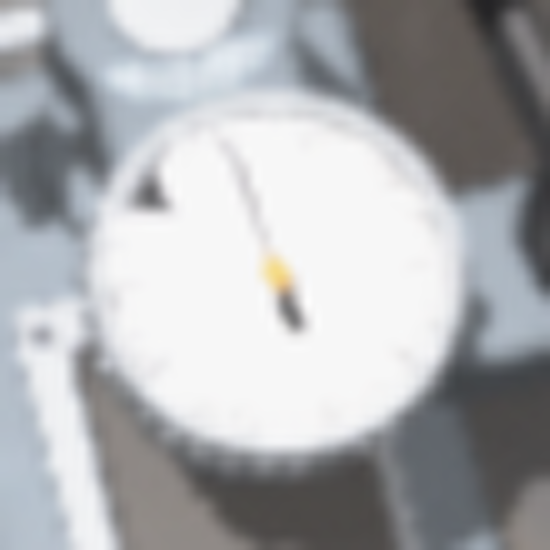

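The needle tip is now at about (228,140) in the crop, the hub at (277,270), and the wedge at (148,193). The bezel needs to turn about 38° clockwise. I'll measure this properly.

```bash
cat >> h.py <<'E'
def dialang():
    acc=sum(snap('top')['img'].astype(float) for _ in range(4))/4; c=snap('top')
    hub=onplane(c,[(339.7,177)],.165)[0][:2]
    yy,xx=np.mgrid[150:205,312:367]; W=onplane(c,np.c_[xx.ravel(),yy.ravel()],.165)[:,:2]-hub
    r=np.hypot(*W.T); a=np.degrees(np.arctan2(W[:,1],W[:,0])); dk=np.clip(225-acc[150:205,312:367].max(2).ravel(),0,None)
    print('hub',hub)
    for lo,hi in((.005,.012),(.010,.017),(.017,.0225),(.0215,.027)):
        h=np.array([dk[(r>lo)&(r<hi)&(np.abs((a-t+180)%360-180)<6)].sum() for t in range(0,360,3)])
        out=[]
        for t in np.argsort(-h)[:1].tolist()+[i for i in np.argsort(-h) if abs((i-h.argmax()+60)%120-60)>6][:1]:
            k=(r>lo)&(r<hi)&(np.abs((a-3*t+180)%360-180)<12); d=(a[k]-3*t+180)%360-180
            out.append((round(float(3*t+(d*dk[k]).sum()/dk[k].sum()),1),int(h[t])))
        print(lo,hi,out)
E
python3 -c "
from h import *
dialang();go((.541,.170,.2),-77.5)"
```

```text
hub [0.54152832 0.16923312]
0.005 0.012 [(187.9, 278), (198.3, 35)]
0.01 0.017 [(20.0, 18), (189.5, 5)]
0.017 0.0225 [(18.6, 25), (nan, 0)]
0.0215 0.027 [(56.3, 276), (20.2, 2)]
t 16.55 pos [0.3877 0.1328 0.219 ] ydir -77.58 tilt 0.04 q [-1.02 -0.21  0.51  2.01  0.11  1.32 -1.9 ] F [-0.1  0.3 -0.3] w 0.0407 g 0.0
yaw -0.0009 (-0.1 deg) shift units [ 0.7886 -0.0156  0.0947]h.py:46: RuntimeWarning: invalid value encountered in scalar divide
  out.append((round(float(3*t+(d*dk[k]).sum()/dk[k].sum()),1),int(h[t])))
```

```bash
python3 -m crank '.05 0 0 0 1;.09 -.003 0 0 1;.1 -.003 0 0 1;.11 -.003 0 0 1;.11 -.003 0 0 1;.11 -.003 0 0 1;.11 0 0 0 1;.08 0 0 0 1;.03 0 0 0 1;0 0 0 0 1' 15; python3 -m crank '0 0 .05 0 1;0 0 .08 0 1;0 0 .08 0 1;0 0 .07 0 1;0 0 .03 0 1;0 0 .02 0 1;0 0 .015 0 1;0 0 0 0 1'; python3 -c "
from h import *
go((.541,.170,.149),-77.5)"
```

```text
time: 17.55
ee_pos: [0.5415, 0.1699, 0.2186]
eef_rot: [0.994, 0.108, -0.0, 0.001]
ft_force: [-0.7, -0.4, -0.2]
width: 0.0871
grip_force: 0.0
time: 18.35
ee_pos: [0.541, 0.1701, 0.1502]
eef_rot: [0.994, 0.109, 0.0, -0.0]
ft_force: [0.5, -0.5, 0.4]
width: 0.0871
grip_force: 0.0
t 18.35 pos [0.541  0.1701 0.1502] ydir -77.54 tilt 0.02 q [-0.92  0.29  0.64  1.74 -0.18  1.17 -1.59] F [ 0.5 -0.5  0.4] w 0.0871 g 0.0
yaw -0.0004 (-0.0 deg) shift units [-0.      0.0004  0.0061]
```

```bash
python3 -m crank '0 0 0 0 -1;0 0 0 0 -1;0 0 0 0 -1;0 0 0 0 -1;0 0 0 0 -1;0 0 0 0 -1' 15; python3 -m crank '0 0 0 .03 -1;0 0 0 .05 -1;0 0 0 .05 -1' ; python3 -c "
from h import *
go((.541,.170,.149),-77.5);print(read_state()['torque'])"
```

```text
time: 18.95
ee_pos: [0.5411, 0.1702, 0.1504]
eef_rot: [0.994, 0.109, 0.0, -0.0]
ft_force: [0.4, 0.3, 1.4]
width: 0.0656
grip_force: 15.0
time: 19.25
ee_pos: [0.541, 0.1706, 0.1504]
eef_rot: [1.0, 0.005, 0.0, -0.0]
ft_force: [-0.5, 2.7, 1.0]
width: 0.0657
grip_force: 15.0
t 19.25 pos [0.541  0.1706 0.1504] ydir -89.39 tilt 0.06 q [-0.95  0.29  0.67  1.74 -0.2   1.17 -1.78] F [-0.5  2.7  1. ] w 0.0657 g 15.0
yaw -0.1321 (-11.9 deg) shift units [-0.0008  0.0031  0.0069]
[0.40941544 0.25003883 0.02579605]
```

```bash
python3 -m crank '0 0 0 .05 -1;0 0 0 .05 -1;0 0 0 .05 -1;0 0 0 .05 -1;0 0 0 .05 -1;0 0 0 .042 -1;0 0 0 0 -1;0 0 0 0 -1'; python3 -m crank '0 0 0 0 1;0 0 0 0 1;0 0 0 0 1;0 0 0 0 1;0 0 0 0 1;0 0 -.05 0 1;0 0 -.1 0 1;0 0 -.1 0 1;0 0 -.1 0 1;0 0 0 0 1'; python3 -c "
from h import *
go((.3877,.133,.219),-115.5)"
```

```text
time: 20.05
ee_pos: [0.5412, 0.1717, 0.1504]
eef_rot: [0.975, -0.22, 0.0, -0.001]
ft_force: [2.0, 5.9, -1.0]
width: 0.0656
grip_force: 15.0
time: 21.05
ee_pos: [0.5424, 0.1702, 0.2234]
eef_rot: [0.975, -0.221, 0.002, -0.002]
ft_force: [1.0, 0.5, 0.1]
width: 0.0871
grip_force: 0.0
t 21.05 pos [0.5424 0.1702 0.2234] ydir -115.54 tilt 0.27 q [-1.03  0.24  0.77  1.65 -0.17  1.31 -2.25] F [1.  0.5 0.1] w 0.0871 g 0.0
yaw -0.0004 (-0.0 deg) shift units [-0.6179  0.5009  0.0186]
```

```bash
python3 -m crank '-.06 .048 0 0 1;-.1 .08 0 0 1;-.12 .097 0 0 1;-.12 .097 0 0 1;-.12 .097 0 0 1;-.07 .06 0 0 1;-.03 .022 0 0 1;0 0 0 0 1;0 0 0 0 1'; python3 -c "
from h import *
dialang();c=dial('d2.png')"
```

```text
time: 21.95
ee_pos: [0.3862, 0.1329, 0.2202]
eef_rot: [0.975, -0.221, 0.0, -0.0]
ft_force: [0.1, 0.2, -0.3]
width: 0.0874
grip_force: 0.0
hub [0.54152832 0.16923312]
0.005 0.012 [(187.9, 278), (198.3, 35)]
0.01 0.017 [(20.1, 17), (189.5, 4)]
0.017 0.0225 [(19.2, 47), (nan, 0)]
0.0215 0.027 [(19.7, 477), (nan, 0)]h.py:46: RuntimeWarning: invalid value encountered in scalar divide
  out.append((round(float(3*t+(d*dk[k]).sum()/dk[k].sum()),1),int(h[t])))
```

View pics/d2.png

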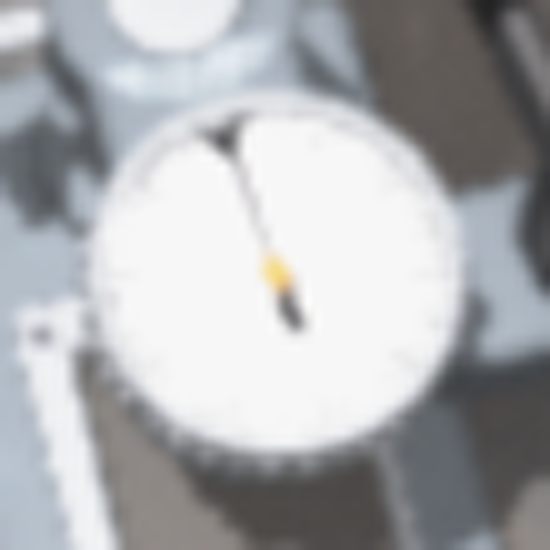

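The wedge (19.7°) now stands at the pointer (about 19.5°), within measuring accuracy. The pad lies on the anvil and the robot is clear, so I'm handing the job in.

```bash
python3 -c "
from h import *
print(workorder.close_job())"
```

```text
the job is handed in; nothing more can be done
None
```

I handed the job in at about 22 s of the 67 s allowed, though the hand-in returned no verdict: the new pad is on the anvil under the probe, the button was pressed fully and released and the dial pointer swung round as the probe dropped, the bezel zero stands at the pointer to within about 1°, and I did not touch the worn pad.

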